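Clamp up a small painting panel with a one-hand bar clamp

TASK

A small wooden painting panel is being glued up from two halves; one half already lies in the one-hand bar clamp on the white gluing board. Take the other half from the table, lay it flat between the jaws edge to edge with the first, its ends level, and let go of it; then pump the orange trigger until the sliding jaw has closed the joint. Finish still squeezing the trigger so that the panel stays firmly pinched, but not so hard that the wood is crushed; move the jaw only by its trigger and leave the other things on the table alone.

Things in the scene. Friction and masses are not known exactly. Their poses are not given: they have to be found in the camera images.
- glue_board: White gluing board, 12 mm thick, fixed on the table; a one-hand ratchet bar clamp lies on its side on it, screwed down. CLAMP FRAME = this body's: x away from the robot, y along the clamp's bar, z up; origin on the table top under the bar at the clamp's head. The board spans x -140 to 125, y -100 to 200 mm. The clamp's parts lie 15 to 54 mm above the table.
- clamp_head (a point): Steel head of the trigger pin on top of the clamp's black head, 53 mm above the table, clamp frame x 35, y 0. Head and fixed jaw fill x -20 to 99, y -35 to 18 mm. The notched steel bar runs along y at x -13 to 9, 33 to 39 mm above the table: from the sliding jaw through the head to 135 to 165 mm on its -y side.
- handle_grip (a point): Middle of the outer (-y) face of the clamp's black handle, 36 mm above the table: clamp frame x -85, y -32. The handle lies towards the robot, x -122 to -14, y -32 to -10 mm, 22 to 50 mm above the table, with the orange trigger along its +y side. It is fixed.
- trigger_grip (a point): Where to press the orange trigger: middle of its outer (+y) face, 36 mm above the table; it moves with the trigger. At rest at clamp frame x -85, y 19 (51 mm from handle_grip); fully squeezed 33 mm from handle_grip. The trigger is 10 mm thick, spans x -114 to -26 mm and 24 to 48 mm above the table. Free space of 60 mm on its +y side.
- trigger (a joint): Trigger angle (rad): 0 at rest, 0.15 fully squeezed (its stop). Pivot 120 mm from trigger_grip, which moves 18 mm to the handle. A spring (2 to 3.5 N) returns it. Each full squeeze draws the jaw in about 4 mm (one notch; the first up to 8); it must come right back first. With the panel pinched it stops part-way. 18 N at trigger_grip gives about 23 N on the wood, 32 N 58 N, 45 N 89 N.
- jaw (a joint): Travel of the sliding jaw and bar (m), growing as the jaws close: the opening between the pads is 118 mm minus this. It starts at 4 to 14 mm and reads about 28 mm with both halves pinched. A brake of about 12 N keeps the jaw where it has come to, so once the trigger is let go at most 12 N stay on the wood. Above 110 N on it the wood is crushed.
- fixed_face (a point): Middle of the fixed jaw's rubber pad face at the panel's height, 23 mm above the table: clamp frame x 76, y 22; it faces +y. Pads are 48 mm long in x.
- jaw_face (a point): Middle of the sliding jaw's rubber pad face, 23 mm above the table: clamp frame x 76, y 140 mm minus the jaw's travel; it faces -y. The sliding jaw is a black arm from x -18 to 100 mm, up to 52 mm above the table.
- half_a: First half of the panel: light wood, 60 mm (its x, the edge to be joined) by 45 mm (its y) by 22 mm, 45 g, lying loose on the gluing board between the jaws, within 6 mm of the fixed jaw, its x along the clamp frame's x within 0.04 rad. Origin: middle of its underside, 12 mm above the table. The closing clamp pushes it home against the fixed jaw.
- half_b: Second half, same size and wood (30 to 65 g), lying flat on the table to the robot's right. Origin: middle of its underside, x along its 60 mm side (half a turn makes no difference). It goes between half_a and the sliding jaw, on half_a's +y side, 60 mm edges together; there it has 8 to 23 mm of room to spare in y, which the clamp then closes, and 35 mm to the bar.
- glue_bottle: Bystander: yellow glue bottle with red cap, 52 mm across, 150 mm tall, standing at the far side of the table. Origin: middle of its underside.
- paint_jar: Bystander: blue paint jar with white lid, 60 mm across, 65 mm tall, on the robot's left. Origin: middle of its underside.
- brush: Bystander: paint brush lying on the right, near the robot.
- tape_roll: Bystander: yellow roll of tape lying flat, 80 mm across, 24 mm tall, far right. Origin: middle of its underside.
- offcut: Bystander: darker wooden offcut, 30 by 50 by 22 mm, lying on the gluing board's near left corner, about 100 mm beside the trigger. Origin: middle of its underside.
- pencil: Bystander: red pencil lying on the table on the left, 120 mm long, 8 mm thick.
- palette_dish: Bystander: white dish, 150 mm across, 20 mm tall, on the right. Origin: middle of its underside.
Things that resemble listed ones, but are neither listed nor needed, are in the scene too. Leave any green or turquoise look-alike of the half_b alone. Leave any green look-alike of the half_a alone.

How it is judged:
On the way, in this order (a step that is already met when the one before it is completed fails the run):
1. the second half lies flat between the jaws beside the first, ends level, let go of (x of half_b in the frame of half_a between -0.006 and 0.006 m and z of half_b in the frame of half_a between -0.004 and 0.004 m and angle between the z axis of half_b and the z axis of half_a, either way round below 0.06 rad and y of half_b in the frame of half_a between 0.0435 and 0.075 m and contact force between the arm and half_b below 0.3 N and linear speed of half_b below 0.02 m/s), for 0.2 s.
2. the trigger is squeezed through most of a stroke (value of joint trigger above 0.09 rad).
3. the sliding jaw has brought the halves together and presses on them (contact force between jaw and half_b above 10 N and contact force between half_a and half_b above 5 N), for 0.2 s.
At the end, for the whole second after the job is handed in: Fingers still squeezing the trigger (over 4 N); jaw pressing on the second half with 16 to 110 N; halves pressing on each other and on the fixed jaw with over 10 N; centres 45 mm apart (2.5 mm), ends level (6 mm), flat (0.06 rad), parallel (0.05 rad); second half not touched by the robot (contact force between jaw and half_b between 16 and 110 N and contact force between half_a and half_b above 10 N and contact force between clamp and half_a above 10 N and contact force between the fingers and trigger above 4 N and contact force between the arm and half_b below 0.3 N and value of joint jaw above 0.024 m and x of half_b in the frame of half_a between -0.006 and 0.006 m and z of half_b in the frame of half_a between -0.004 and 0.004 m and angle between the z axis of half_b and the z axis of half_a, either way round below 0.06 rad and y of half_b in the frame of half_a between 0.0425 and 0.0475 m and angle between the x axis of half_b and the x axis of half_a, either way round below 0.05 rad); the arm keeps its last pose, push and grip.
It fails at once if the wood is crushed (more than 110 N from the jaw) (contact force between jaw and half_b above 110 N).
It fails at once if the robot pushes the sliding jaw or its bar itself (more than 4 N) (contact force between the arm and jaw above 4 N).
It fails at once if a bystander is moved by more than 30 mm (distance of any of glue_bottle, paint_jar, brush, tape_roll, offcut, pencil, palette_dish from where it was at the start of the episode above 0.03 m).
It also fails if it takes over 61 s, if anything falls off the work surface, if the arm or the gripper's body presses on something with over 40 N, if the wrist force passes 120 N, or if a joint passes its speed limit or range.

ROBOT

A 6-joint arm with a two-finger parallel gripper is mounted at the origin on the work surface. World frame = base frame: x ahead of the robot, y to its left, z up, the work surface at z = 0. Lengths are in m, angles in rad, forces in N, time in s.
With the tool pointing down it reaches from about 0.375 to 0.75 m from the base axis. Payload 9 kg.
Tool frame: the origin (TCP) lies at the very end of the fingers, on their centre line; the grasp point (between the pads) lies ctrl.tcp_to_grasp behind it (ctrl.tcp_to_grasp is the distance from the TCP to the grasp point, in m); z points along the fingers, y is the line along which they close (so a half turn about z gives the same grasp; the last joint's range is limited). The gripper opens to 85 mm and grips with 20 to 120 N. Pads are 22 mm wide; open, the fingers measure 114 mm over their backs; the gripper's body (76 mm by 85 mm) begins 54 mm behind the grasp point. The pads swing forward as they close: fully open they stand 13 mm farther back than shut.
Start: joints at [-1.556, 0.104, 0.097, 1.564, 0, 1.353], TCP at [0.138, -0.584, 0.231] pointing down, gripper open.
Joint ranges: [-2.99, 2.99], [-0.84, 1.86], [-1.1, 1.16], [-1.84, 2.11], [-1.51, 1.56], [-3.14, 3.14]. Speed limits (rad/s): [2.22, 2.22, 2.57, 3.14, 3.14, 3.14].

INTERFACE

Orientations are given as a unit quaternion [w, x, y, z].
In Python, from station import ctrl gives the robot as it stands.
- The arm moves only by the tool carry_out, never from a script. Its argument "rows" is a list that holds one entry, the list of rows, each a list of 4 numbers: the shift along the world's x, y, z in mm, then the turn about the world's z in rad. In form: [[[dx, dy, dz, spin], ...]]. A call has 1 to 12 rows; each row shifts and turns the commanded pose from where the row before left it; what a row does not reach is not made up. A row lasts 1/12 s, in which the tool goes at most 41.7 mm and 7.16 degrees, less where a joint would pass 70% of its speed; a pose out of reach is approached as far as the arm can. A call is refused whole if a number of a shift passes 41.7 or a number of a turn 0.125, either way. A call with a gripper value outside its range is refused whole. "fingers" is the finger opening in mm, from 0 to 85.4, set as the call begins (left out, the last holds). The fingers move at their own pace and stop on an object; the grip force is fixed at half the most. Time passes only in rows, so rows that do not move let the fingers close. It gives the time, the measured TCP pose, the force, the opening and the grip force at its end, in the units of the state.
- ctrl.sense(): the state, without advancing time (a new reading comes with each control period).
- ctrl.camera(name): name is "side" or "top"; returns a dict with "color" (480x640x3 uint8, blue, green, red), "intrinsics" (3x3 intrinsics, pixels), "k1" (the pictures are not rectified: a ray, as slopes to the right and down, at radius r is drawn at 1 + k1 r^2 times it, then the intrinsics apply), "world_from_camera" (4x4, takes a point from camera to world coordinates). Camera axes: x right, y up, looking along -z (the intrinsics and any distortion apply to the point x, -y, -z); pixel columns grow to the right and rows downward; lengths in m; the calibration is good to about 2 mm. A picture is of the moment at which its call begins. There is no depth.
- ctrl.sign_off(): hands the job in; it is judged then, once.
The state is a dict: "clock": time; "joint_positions": joint angles; "qvel": joint speeds; "joint_torque": joint torques, N m; "eef_pos": TCP position; "eef_rot": TCP orientation; "force": force on the tool from outside, world axes, zero at the start; "wrist_torque": the same for the moment, N m; "finger_gap": finger opening in m; "grasp_force": force on a finger pad.
Only numpy, scipy, OpenCV 4.12 (cv2) and the standard library are available. Lean on these libraries where they do the work, as an engineer would, in place of code of your own. Each camera call takes 0.05 s, during which the arm holds its last target. There are 200 camera calls.

## Working session

There is one attempt and no reset: what is moved stays moved. The work goes in short steps, Python scripts to look and compute and a tool call to move; the robot and the scene stay as the last step left them, time stands still between calls to the robot, and variables do not carry over. Pictures are saved under pics/ and viewed, at most 10 in all, crops included, and the job is handed in when it is done.

Besides the shell and the picture viewer there is one more tool, called by a JSON object that holds its "api" and its "payload". carry_out: Moves the arm, as the interface text tells. Its arguments: {"type":"object","properties":{"rows":{"type":"array"},"fingers":{"type":"number"}},"required":["rows"]}

```bash
ls; mkdir -p pics
cat > h.py <<'E'
import numpy as np, cv2
from station import ctrl
def shot(n):
    return ctrl.camera(n)
def ray(c,u,v):
    K=np.array(c["intrinsics"]);k=c["k1"]
    d=np.array([(u-K[0,2])/K[0,0],(v-K[1,2])/K[1,1]]);s=d.copy()
    for _ in range(20): s=d/(1+k*(s@s))
    T=np.array(c["world_from_camera"]);return T[:3,3],T[:3,:3]@np.array([s[0],-s[1],-1])
def onz(c,u,v,z):
    o,d=ray(c,u,v);return o+d*(z-o[2])/d[2]
def proj(c,p):
    T=np.array(c["world_from_camera"]);q=T[:3,:3].T@(np.array(p)-T[:3,3])
    s=np.array([q[0],-q[1]])/-q[2];s=s*(1+c["k1"]*(s@s));K=np.array(c["intrinsics"])
    return np.array([K[0,0]*s[0]+K[0,2],K[1,1]*s[1]+K[1,2]])
E
python3 - <<'E'
from h import *
for n in("top","side"):
    c=shot(n);cv2.imwrite(f"pics/{n}0.png",c["color"]);print(n,c["intrinsics"],c["k1"],np.round(c["world_from_camera"],3).tolist())
print(ctrl.sense(),ctrl.tcp_to_grasp)
E
```

```text
pics
top [[561.53675593   0.         326.91526227]
 [  0.         561.53675593 244.28934926]
 [  0.           0.           1.        ]] -0.10052560215047746 [[0.017, 0.99, -0.142, 0.332], [-1.0, 0.019, 0.012, -0.015], [0.015, 0.142, 0.99, 1.428], [0.0, 0.0, 0.0, 1.0]]
side [[508.41091621   0.         321.54008589]
 [  0.         508.41091621 241.47445033]
 [  0.           0.           1.        ]] -0.13566202385244064 [[-0.925, 0.259, -0.279, 0.124], [-0.38, -0.586, 0.716, 1.001], [0.022, 0.768, 0.64, 0.963], [0.0, 0.0, 0.0, 1.0]]
{'clock': 0.1, 'joint_positions': array([-1.55567892e+00,  1.04630489e-01,  9.65695198e-02,  1.56389406e+00,
       -5.83973348e-06,  1.35309244e+00]), 'qvel': array([ 2.60925572e-03, -2.02736474e-03,  1.28932902e-03, -8.26438959e-04,
        7.45167013e-05, -1.60111617e-03]), 'joint_torque': array([ 7.30755884e-03, -5.58211005e+01,  5.04716420e+01,  1.32616202e-02,
       -2.47044454e-04,  3.05471403e-06]), 'eef_pos': array([ 0.13843497, -0.58351665,  0.23061778]), 'eef_rot': array([-5.76675033e-04,  9.93231762e-01,  1.16147887e-01,  5.56789764e-05]), 'force': array([-0.18730553,  0.42998738, -0.26819288]), 'wrist_torque': array([ 0.0809482 , -0.02014744, -0.02515605]), 'grasp_force': 0.0, 'finger_gap': 0.08561380761515085} 0.0187
```

View pics/top0.png

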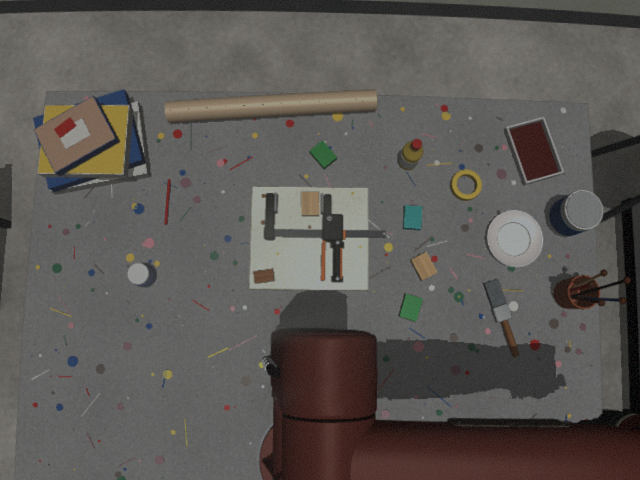

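View pics/side0.png

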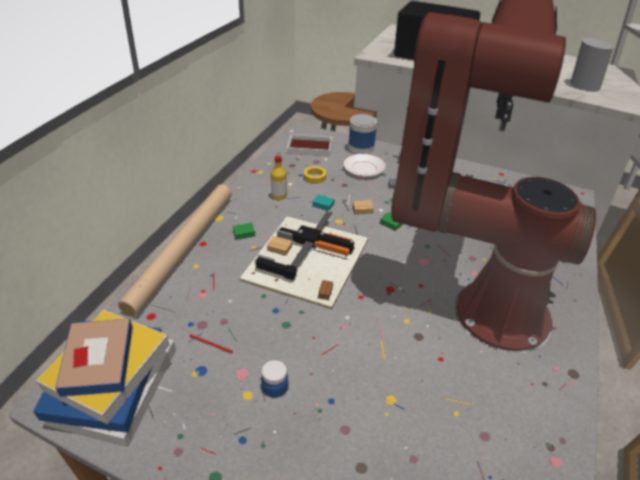

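The top view shows half_b at about (424,265), half_a at (310,203), the board spanning (250..368, 187..290), the trigger (orange) near (323,262) and the handle near (337,262). The side view confirms this arrangement. Next I'll measure these with masks.

```bash
cat > m.py <<'E'
from h import *
from scipy.ndimage import label
def blob(c,box,z,lo=(5,60,90),hi=(22,200,255),ero=0):
    x0,y0,x1,y1=box
    hsv=cv2.cvtColor(c["color"],cv2.COLOR_BGR2HSV)[y0:y1,x0:x1]
    m=cv2.inRange(hsv,lo,hi)
    cs,_=cv2.findContours(m,cv2.RETR_EXTERNAL,cv2.CHAIN_APPROX_NONE)
    k=max(cs,key=cv2.contourArea)
    mm=np.zeros_like(m);cv2.drawContours(mm,[k],-1,255,-1)
    ys,xs=np.nonzero(mm)
    P=np.array([onz(c,u+x0,v+y0,z)[:2] for u,v in zip(xs,ys)])
    r=cv2.minAreaRect((P*1000).astype(np.float32))
    return P.mean(0),r,len(P),cv2.boundingRect(k)
E
python3 - <<'E'
from m import *
c=shot("top");hsv=cv2.cvtColor(c["color"],cv2.COLOR_BGR2HSV)
for p in[(424,265),(310,203),(360,205),(323,262),(264,275),(337,265),(270,215)]:print(p,hsv[p[1],p[0]])
print("b",blob(c,(405,245,445,285),.022))
print("a",blob(c,(298,185,322,222),.034))
print("trig",blob(c,(315,235,345,285),.048,(3,150,60),(14,255,255)))
# board
m=cv2.inRange(hsv[180:297,243:375],(0,0,110),(179,70,255));m=cv2.morphologyEx(m,cv2.MORPH_OPEN,np.ones((5,5)))
k=max(cv2.findContours(m,cv2.RETR_EXTERNAL,cv2.CHAIN_APPROX_NONE)[0],key=cv2.contourArea)[:,0]+[243,180]
P=np.array([onz(c,u,v,.012)[:2] for u,v in k])*1000
print("board",cv2.minAreaRect(P.astype(np.float32)),cv2.boxPoints(cv2.minAreaRect(P.astype(np.float32))).tolist())
big=np.hstack([cv2.resize(c["color"][180:297,245:373],None,fx=4,fy=4,interpolation=cv2.INTER_CUBIC),cv2.resize(c["color"][207:324,395:445],None,fx=4,fy=4,interpolation=cv2.INTER_CUBIC)])
cv2.imwrite("pics/crop.png",cv2.convertScaleAbs(big,alpha=1.4))
E
```

```text
(424, 265) [ 17 104 144]
(310, 203) [ 16  93 142]
(360, 205) [ 43  15 158]
(323, 262) [ 11 169 142]
(264, 275) [ 11 112  96]
(337, 265) [48 28 46]
(270, 215) [40 13 61]
b (array([ 0.48440215, -0.27855798]), ((485.1845397949219, -278.81317138671875), (59.826725006103516, 46.14482498168945), 27.104825973510742), 416, (7, 7, 25, 28))
a (array([0.6370051 , 0.01309746]), ((636.9368286132812, 14.112286567687988), (57.0030517578125, 43.16817855834961), 1.1531134843826294), 396, (3, 7, 18, 23))
trig (array([ 0.4838684 , -0.02205132]), ((487.0429382324219, -21.75402069091797), (5.0907673835754395, 87.14434051513672), 89.0817642211914), 67, (6, 9, 4, 36))
board ((553.1826171875, 13.792755126953125), (266.73895263671875, 302.33892822265625), 0.5811048150062561) [[418.286865234375, 163.601806640625], [421.3531494140625, -138.7215576171875], [688.078369140625, -136.01629638671875], [685.0120849609375, 166.30706787109375]]
```

View pics/crop.png

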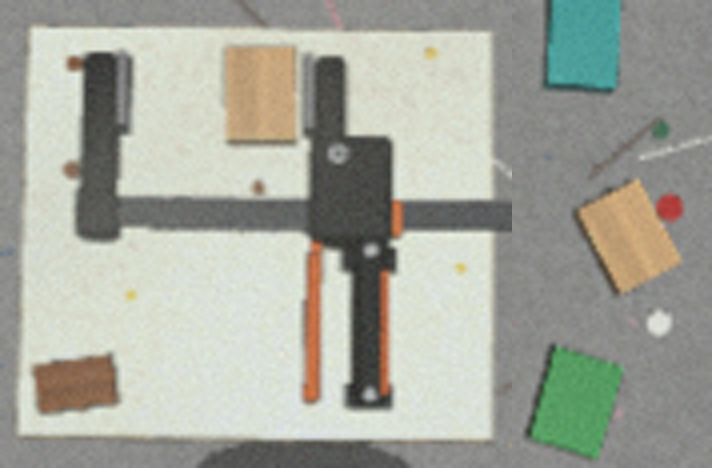

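{"api": "carry_out", "payload": {"rows": [[[22, 19, 0, 0.115], [22, 19, 0, 0.115], [22, 19, 0, 0.115], [22, 19, 0, 0.115], [22, 19, 0, 0.115], [22, 19, 0, 0.115], [22, 19, 0, 0.115], [22, 19, 0, 0.115], [22, 19, 0, 0.115], [22, 19, 0, 0.115], [22, 19, 0, 0.115], [22, 19, 0, 0.115]]], "fingers": 85}}

```text
clock: 1.15
eef_pos: [0.4033, -0.3546, 0.2312]
eef_rot: [-0.0, 0.69, 0.724, 0.0]
force: [0.9, -0.6, -0.7]
finger_gap: 0.0851
grasp_force: 0.0
```

```bash
cat >> h.py <<'E'
def st():
    s=ctrl.sense();w,x,y,z=s["eef_rot"];from scipy.spatial.transform import Rotation as R
    m=R.from_quat([x,y,z,w]).as_matrix()
    print("t",round(s["clock"],2),"tcp",np.round(s["eef_pos"]*1000,1),"yawx",round(float(np.arctan2(m[1,0],m[0,0])),4),"zt",np.round(m[:,2],3),"F",np.round(s["force"],1),"gap",round(s["finger_gap"]*1000,2),"g",round(float(s["grasp_force"]),1))
E
python3 - <<'E'
from h import *
st();c=shot("top")
for n,u,v,z in[("jawpad",277.5,203,.034),("aL",301.5,203,.034),("aR",319,203,.034),("fixpad",320.3,203,.034),("trigpin",329.5,218.2,.053)]:print(n,np.round(onz(c,u,v,z)*1000,1))
E
```

```text
t 1.15 tcp [ 403.3 -354.6  231.2] yawx 1.6184 zt [-0.  0. -1.] F [ 0.9 -0.6 -0.7] gap 85.13 g 0.0
jawpad [635.2  95.1  34. ]
aL [636.4  34.3  34. ]
aR [637.3 -10.   34. ]
fixpad [637.4 -13.3  34. ]
trigpin [595. -37.  53.]
```

{"api": "carry_out", "payload": {"rows": [[[20.5, 19, 0, 0.107], [20.5, 19, 0, 0.107], [20.5, 19, 0, 0.106], [20, 19, 0, 0.106], [0, 0, -25, 0], [0, 0, -25, 0], [0, 0, -25, 0], [0, 0, -25, 0], [0, 0, -25, 0], [0, 0, -25, 0], [0, 0, -25, 0], [0, 0, -15, 0]]]}}

```text
clock: 2.2
eef_pos: [0.4827, -0.2787, 0.0382]
eef_rot: [-0.002, 0.524, 0.852, 0.0]
force: [-0.1, 0.4, -1.0]
finger_gap: 0.0852
grasp_force: 0.0
```

Run:
```python
from h import *
st();c=shot("side");q=proj(c,(.485,-.279,.022)).round().astype(int);print(q)
cv2.imwrite("pics/g.png",cv2.resize(c["color"][q[1]-60:q[1]+40,q[0]-60:q[0]+60],None,fx=5,fy=5,interpolation=cv2.INTER_CUBIC))
```

```text
t 2.2 tcp [ 482.7 -278.7   38.2] yawx 2.0386 zt [-0.002  0.002 -1.   ] F [-0.1  0.4 -1. ] gap 85.16 g 0.0
[363 204]
```

View pics/g.png

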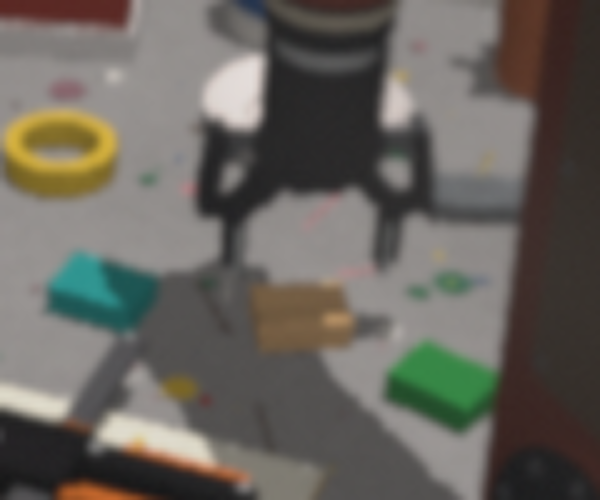

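The picture shows the open fingers at about (230,260) and (388,260), straddling half_b at (303,318), so they are aligned. I'll go down and grip.

{"api": "carry_out", "payload": {"rows": [[[0.5, 0, -12, 0], [0, 0, -12, 0], [0, 0, -9, 0], [0, 0, 0, 0], [0, 0, 0, 0], [0, 0, 0, 0]]]}}

```text
clock: 2.75
eef_pos: [0.4848, -0.2802, 0.0091]
eef_rot: [0.001, 0.524, 0.852, -0.0]
force: [0.7, -1.3, 1.1]
finger_gap: 0.085
grasp_force: 0.0
```

{"api": "carry_out", "payload": {"rows": [[[0, 0, 0, 0], [0, 0, 0, 0], [0, 0, 0, 0], [0, 0, 0, 0], [0, 0, 0, 0], [0, 0, 0, 0], [0, 0, 0, 0], [0, 0, 0, 0], [0, 0, 0, 0], [0, 0, 0, 0]]], "fingers": 50}}

```text
clock: 3.58
eef_pos: [0.4851, -0.2805, 0.0095]
eef_rot: [0.001, 0.524, 0.852, -0.0]
force: [-0.0, 1.1, 5.4]
finger_gap: 0.0575
grasp_force: 64.6
```

Run:
```python
from h import *
st()
```

```text
t 3.58 tcp [ 485.1 -280.5    9.5] yawx 2.0388 zt [ 0.001 -0.001 -1.   ] F [-0.   1.1  5.4] gap 57.53 g 64.6
```

{"api": "carry_out", "payload": {"rows": [[[0, 0, 20, 0], [0, 0, 25, 0], [0, 0, 28, 0], [0, 0, 28, 0], [15, 30, 0, -0.045], [15, 34, 0, -0.045], [15, 34, 0, -0.045], [15, 34, 0, -0.045], [15, 34, 0, -0.045], [15, 34, 0, -0.045], [15, 34, 0, -0.045], [15, 34, 0, -0.045]]]}}

```text
clock: 4.58
eef_pos: [0.6049, -0.01, 0.1096]
eef_rot: [0.0, 0.669, 0.744, 0.0]
force: [0.1, -0.8, 0.7]
finger_gap: 0.0579
grasp_force: 64.3
```

{"api": "carry_out", "payload": {"rows": [[[16, 34, 0, -0.045], [16, 30, 0, -0.045], [0, 10, 0, 0], [0, 0, 0, 0], [0, 0, 0, 0], [0, 0, 0, 0]]]}}

```text
clock: 5.08
eef_pos: [0.6362, 0.0612, 0.1094]
eef_rot: [0.0, 0.701, 0.713, -0.0]
force: [0.2, 0.4, -0.6]
finger_gap: 0.0579
grasp_force: 64.3
```

Run:
```python
from h import *
st();c=shot("side");q=proj(c,(.637,.04,.05)).round().astype(int);print(q)
cv2.imwrite("pics/p.png",cv2.resize(c["color"][q[1]-60:q[1]+50,q[0]-70:q[0]+75],None,fx=5,fy=5,interpolation=cv2.INTER_CUBIC))
```

```text
t 5.08 tcp [636.2  61.2 109.4] yawx 1.5885 zt [-0. -0. -1.] F [ 0.2  0.4 -0.6] gap 57.94 g 64.3
[275 244]
```

View pics/p.png

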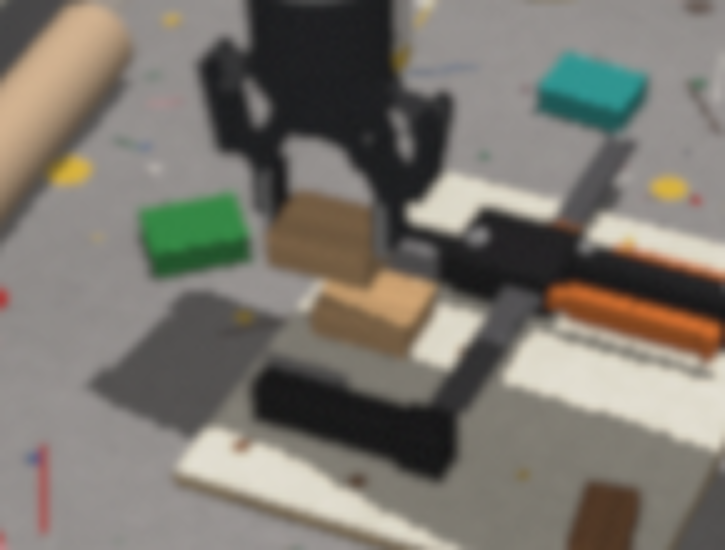

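The picture shows half_b at (320,235), held level above half_a at (375,310). The slot between half_a and the sliding jaw (black, about (350,410)) is free. I'll lower it.

{"api": "carry_out", "payload": {"rows": [[[1, 2, -20, 0], [0, 0, -20, 0], [0, 0, -20, 0], [0, 0, -15, 0], [0, 0, -7, 0], [0, 0, 0, 0], [0, 0, 0, 0], [0, 0, 0, 0]]]}}

```text
clock: 5.8
eef_pos: [0.6383, 0.0636, 0.0289]
eef_rot: [0.001, 0.701, 0.713, 0.001]
force: [0.8, -0.1, -0.1]
finger_gap: 0.0578
grasp_force: 64.3
```

{"api": "carry_out", "payload": {"rows": [[[0, 0, -2, 0], [0, 0, -2, 0], [0, 0, -1, 0], [0, 0, 0, 0], [0, 0, 0, 0]]]}}

```text
clock: 6.22
eef_pos: [0.6374, 0.0642, 0.0223]
eef_rot: [0.0, 0.701, 0.713, 0.0]
force: [0.1, 0.1, -1.1]
finger_gap: 0.0582
grasp_force: 64.3
```

{"api": "carry_out", "payload": {"rows": [[[0, 0, -0.7, 0], [0, 0, -0.7, 0], [0, 0, -0.5, 0], [0, 0, 0, 0], [0, 0, 0, 0]]]}}

```text
clock: 6.63
eef_pos: [0.6376, 0.0642, 0.0215]
eef_rot: [0.0, 0.701, 0.713, 0.0]
force: [-3.1, 0.6, 7.7]
finger_gap: 0.0575
grasp_force: 65.2
```

Run:
```python
from h import *
st()
```

```text
t 6.63 tcp [637.6  64.2  21.5] yawx 1.5889 zt [ 0.001 -0.    -1.   ] F [-3.1  0.6  7.7] gap 57.53 g 65.2
```

{"api": "carry_out", "payload": {"rows": [[[0, 0, 0, 0], [0, 0, 0, 0], [0, 0, 0, 0], [0, 0, 0, 0], [0, 0, 0, 0]]], "fingers": 72}}

```text
clock: 7.05
eef_pos: [0.6373, 0.0642, 0.0202]
eef_rot: [-0.0, 0.701, 0.713, -0.0]
force: [0.3, -0.0, -0.5]
finger_gap: 0.0716
grasp_force: 0.0
```

{"api": "carry_out", "payload": {"rows": [[[0, 0, 10, 0], [0, 0, 20, 0], [0, 0, 25, 0], [0, 0, 30, 0], [-20, -12, 10, 0.12], [-30, -18, 0, 0.12], [-30, -18, 0, 0.12], [-30, -18, 0, 0.12], [-30, -18, 0, 0.12], [-20, -12, 0, 0.12], [0, 0, 0, 0.12], [0, 0, 0, 0.12]]]}}

```text
clock: 8.05
eef_pos: [0.4769, -0.0326, 0.1165]
eef_rot: [0.001, 0.29, 0.957, 0.0]
force: [0.1, -0.0, -0.5]
finger_gap: 0.072
grasp_force: 0.0
```

Run:
```python
from m import *
st();c=shot("top")
for n,b in(("a",(298,185,322,222)),("b",(280,185,300,222))):print(n,blob(c,b,.034))
cv2.imwrite("pics/q.png",cv2.convertScaleAbs(cv2.resize(c["color"][180:297,245:373],None,fx=5,fy=5,interpolation=cv2.INTER_CUBIC),alpha=1.4))
```

```text
t 8.05 tcp [476.9 -32.6 116.5] yawx 2.553 zt [ 0.002 -0.    -1.   ] F [ 0.1 -0.  -0.5] gap 72.05 g 0.0
a (array([0.65308436, 0.02804934]), ((647.0653686523438, 24.473384857177734), (36.35649871826172, 22.87760353088379), 1.2757927179336548), 80, (3, 7, 10, 15))
b (array([0.63592996, 0.06479734]), ((635.9282836914062, 64.81434631347656), (57.22041702270508, 43.21845245361328), 1.4603302478790283), 411, (1, 7, 18, 23))
```

View pics/q.png

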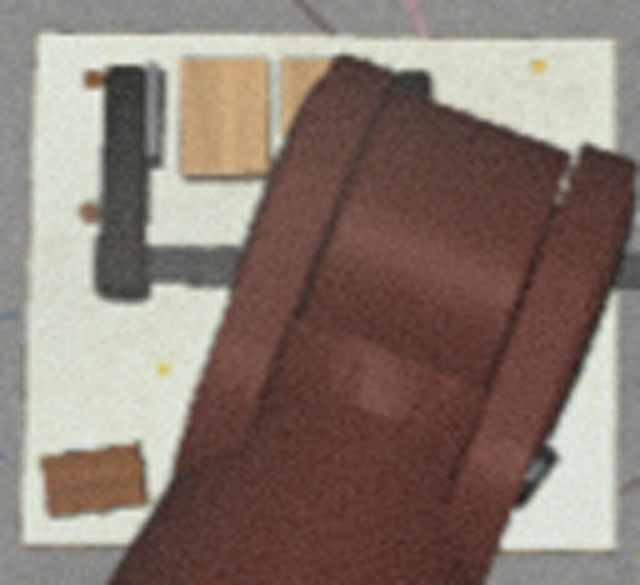

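half_b lies at (225,115) in the crop beside half_a (partly hidden at 300,95), parallel with its ends level. From the measurement, its x offset is about 0 and the centres are about 52 mm apart. Next is the trigger.

{"api": "carry_out", "payload": {"rows": [[[0, -5, 0, 0.12], [0, -5, 0, 0.12], [0, -5, 0, 0.12], [0, -5, 0, 0.12], [-0.5, -2, 0, 0.119], [0, 0, 0, 0], [0, 0, -20, 0], [0, 0, -20, 0], [0, 0, 0, 0], [0, 0, 0, 0]]], "fingers": 85}}

```text
clock: 8.93
eef_pos: [0.4762, -0.0533, 0.0752]
eef_rot: [-0.001, -0.001, 1.0, 0.0]
force: [0.2, -0.9, 0.2]
finger_gap: 0.0848
grasp_force: 0.0
```

Run:
```python
from h import *
st();c=shot("side");q=proj(c,(.477,-.04,.05)).round().astype(int);print(q)
cv2.imwrite("pics/t.png",cv2.resize(c["color"][q[1]-60:q[1]+50,q[0]-70:q[0]+70],None,fx=5,fy=5,interpolation=cv2.INTER_CUBIC))
```

```text
t 8.93 tcp [476.2 -53.3  75.2] yawx -3.1391 zt [-0.002  0.001 -1.   ] F [ 0.2 -0.9  0.2] gap 84.84 g 0.0
[339 242]
```

View pics/t.png

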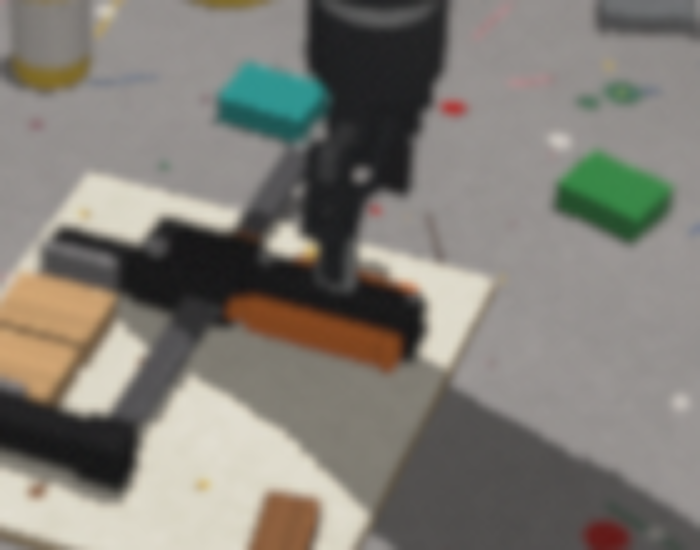

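The picture shows the near fingertip at (335,280), still above the trigger (orange, about (320,335)). It will come down on the trigger's outer side. I'll go down and watch the force.

{"api": "carry_out", "payload": {"rows": [[[0, 0, -12, 0], [0, 0, -12, 0], [0, 0, -6, 0], [0, 0, 0, 0], [0, 0, 0, 0]]]}}

```text
clock: 9.4
eef_pos: [0.4765, -0.0536, 0.0449]
eef_rot: [-0.001, -0.003, 1.0, 0.0]
force: [0.2, -0.9, -0.2]
finger_gap: 0.0851
grasp_force: 0.0
```

{"api": "carry_out", "payload": {"rows": [[[0, -1, -12, 0], [0, 0, -12, 0], [0, 0, -4, 0], [0, 0, 0, 0], [0, 0, 0, 0]]]}}

```text
clock: 9.82
eef_pos: [0.4765, -0.0547, 0.0169]
eef_rot: [-0.001, -0.003, 1.0, 0.0]
force: [0.3, -0.2, 1.1]
finger_gap: 0.0852
grasp_force: 0.0
```

{"api": "carry_out", "payload": {"rows": [[[0, 0, 0, 0], [0, 0, 0, 0], [0, 0, 0, 0], [0, 0, 0, 0], [0, 0, 0, 0]]], "fingers": 72}}

```text
clock: 10.23
eef_pos: [0.4771, -0.0549, 0.0176]
eef_rot: [0.0, -0.003, 1.0, -0.0]
force: [-0.0, 0.4, -0.1]
finger_gap: 0.072
grasp_force: 0.0
```

{"api": "carry_out", "payload": {"rows": [[[0, 0, 0, 0], [0, 0, 0, 0], [0, 0, 0, 0], [0, 0, 0, 0], [0, 0, 0, 0]]], "fingers": 62}}

```text
clock: 10.65
eef_pos: [0.477, -0.0537, 0.0177]
eef_rot: [0.0, -0.004, 1.0, 0.001]
force: [-1.3, 6.1, 3.5]
finger_gap: 0.0619
grasp_force: 3.4
```

Run:
```python
from h import *
st()
```

```text
t 10.65 tcp [477.  -53.7  17.7] yawx -3.1345 zt [ 0.     0.002 -1.   ] F [-1.3  6.1  3.5] gap 61.88 g 3.4
```

{"api": "carry_out", "payload": {"rows": [[[0, 0, 0, 0], [0, 0, 0, 0], [0, 0, 0, 0], [0, 0, 0, 0], [0, 0, 0, 0]]], "fingers": 50}}

```text
clock: 11.07
eef_pos: [0.4768, -0.0534, 0.0177]
eef_rot: [0.0, -0.004, 1.0, 0.002]
force: [-1.2, 8.4, 4.9]
finger_gap: 0.0502
grasp_force: 4.2
```

{"api": "carry_out", "payload": {"rows": [[[0, 0, 0, 0], [0, 0, 0, 0], [0, 0, 0, 0], [0, 0, 0, 0], [0, 0, 0, 0]]], "fingers": 42}}

```text
clock: 11.48
eef_pos: [0.4768, -0.0533, 0.0177]
eef_rot: [0.0, -0.004, 1.0, 0.002]
force: [-2.3, 9.2, 6.0]
finger_gap: 0.042
grasp_force: 4.4
```

{"api": "carry_out", "payload": {"rows": [[[0, 0, 0, 0], [0, 0, 0, 0], [0, 0, 0, 0], [0, 0, 0, 0], [0, 0, 0, 0]]], "fingers": 37}}

```text
clock: 11.9
eef_pos: [0.4767, -0.0533, 0.0177]
eef_rot: [-0.0, -0.004, 1.0, 0.002]
force: [-1.9, 9.2, 5.8]
finger_gap: 0.0371
grasp_force: 4.6
```

{"api": "carry_out", "payload": {"rows": [[[0, 0, 0, 0], [0, 0, 0, 0], [0, 0, 0, 0], [0, 0, 0, 0]]], "fingers": 34}}

```text
clock: 12.23
eef_pos: [0.4768, -0.0533, 0.0178]
eef_rot: [0.0, -0.004, 1.0, 0.002]
force: [-2.9, 9.0, 6.8]
finger_gap: 0.0341
grasp_force: 8.5
```

Run:
```python
from h import *
st();c=shot("top");v=203
row=cv2.cvtColor(c["color"],cv2.COLOR_BGR2GRAY)[197:210].mean(0);print([(u,int(row[u])) for u in range(268,304)])
```

```text
t 12.23 tcp [476.8 -53.3  17.8] yawx -3.1341 zt [ 0.     0.003 -1.   ] F [-2.9  9.   6.8] gap 34.11 g 8.5
[(268, 80), (269, 46), (270, 45), (271, 47), (272, 48), (273, 48), (274, 48), (275, 47), (276, 63), (277, 87), (278, 97), (279, 79), (280, 94), (281, 118), (282, 119), (283, 117), (284, 115), (285, 114), (286, 114), (287, 115), (288, 118), (289, 122), (290, 124), (291, 124), (292, 122), (293, 120), (294, 121), (295, 122), (296, 123), (297, 123), (298, 106), (299, 127), (300, 139), (301, 128), (302, 122), (303, 117)]
```

{"api": "carry_out", "payload": {"rows": [[[0, 0, 0, 0], [0, 0, 0, 0], [0, 0, 0, 0], [0, 0, 0, 0], [0, 0, 0, 0], [0, 0, 0, 0], [0, 0, 0, 0]]], "fingers": 80}}

```text
clock: 12.87
eef_pos: [0.4771, -0.0551, 0.0176]
eef_rot: [0.0, -0.003, 1.0, -0.0]
force: [-0.3, -0.2, 0.1]
finger_gap: 0.0803
grasp_force: 0.0
```

{"api": "carry_out", "payload": {"rows": [[[0, 0, 0, 0], [0, 0, 0, 0], [0, 0, 0, 0], [0, 0, 0, 0], [0, 0, 0, 0], [0, 0, 0, 0]]], "fingers": 55}}

```text
clock: 13.37
eef_pos: [0.4769, -0.0539, 0.0176]
eef_rot: [0.0, -0.003, 1.0, 0.001]
force: [-1.1, 5.6, 3.5]
finger_gap: 0.0554
grasp_force: 3.1
```

{"api": "carry_out", "payload": {"rows": [[[0, 0, 0, 0], [0, 0, 0, 0], [0, 0, 0, 0], [0, 0, 0, 0]]], "fingers": 45}}

```text
clock: 13.7
eef_pos: [0.4768, -0.0535, 0.0177]
eef_rot: [0.0, -0.004, 1.0, 0.001]
force: [-1.8, 9.0, 6.7]
finger_gap: 0.0453
grasp_force: 4.3
```

{"api": "carry_out", "payload": {"rows": [[[0, 0, 0, 0], [0, 0, 0, 0], [0, 0, 0, 0], [0, 0, 0, 0]]], "fingers": 39}}

```text
clock: 14.03
eef_pos: [0.4768, -0.0534, 0.0177]
eef_rot: [0.0, -0.004, 1.0, 0.001]
force: [-1.3, 9.1, 6.4]
finger_gap: 0.0387
grasp_force: 4.6
```

{"api": "carry_out", "payload": {"rows": [[[0, 0, 0, 0], [0, 0, 0, 0], [0, 0, 0, 0], [0, 0, 0, 0]]], "fingers": 34.5}}

```text
clock: 14.37
eef_pos: [0.4768, -0.0532, 0.0176]
eef_rot: [0.0, -0.004, 1.0, 0.002]
force: [-2.5, 9.3, 5.2]
finger_gap: 0.0345
grasp_force: 5.0
```

Run:
```python
from h import *
st();c=shot("top");v=203
row=cv2.cvtColor(c["color"],cv2.COLOR_BGR2GRAY)[197:210].mean(0);print([(u,int(row[u])) for u in range(274,304)])
```

```text
t 14.37 tcp [476.8 -53.2  17.6] yawx -3.1341 zt [-0.     0.003 -1.   ] F [-2.5  9.3  5.2] gap 34.51 g 5.0
[(274, 48), (275, 49), (276, 46), (277, 48), (278, 77), (279, 96), (280, 84), (281, 99), (282, 120), (283, 119), (284, 115), (285, 114), (286, 114), (287, 115), (288, 114), (289, 119), (290, 125), (291, 126), (292, 122), (293, 120), (294, 120), (295, 121), (296, 121), (297, 122), (298, 118), (299, 128), (300, 133), (301, 126), (302, 122), (303, 117)]
```

{"api": "carry_out", "payload": {"rows": [[[0, 0, 0, 0], [0, 0, 0, 0], [0, 0, 0, 0], [0, 0, 0, 0], [0, 0, 0, 0], [0, 0, 0, 0], [0, 0, 0, 0]]], "fingers": 80}}

```text
clock: 15.0
eef_pos: [0.477, -0.0551, 0.0175]
eef_rot: [0.0, -0.003, 1.0, -0.0]
force: [0.3, 0.0, -0.0]
finger_gap: 0.0801
grasp_force: 0.0
```

{"api": "carry_out", "payload": {"rows": [[[0, 0, 0, 0], [0, 0, 0, 0], [0, 0, 0, 0], [0, 0, 0, 0], [0, 0, 0, 0], [0, 0, 0, 0]]], "fingers": 55}}

```text
clock: 15.5
eef_pos: [0.4769, -0.0539, 0.0176]
eef_rot: [0.0, -0.004, 1.0, 0.001]
force: [-1.1, 5.6, 4.3]
finger_gap: 0.0552
grasp_force: 3.2
```

{"api": "carry_out", "payload": {"rows": [[[0, 0, 0, 0], [0, 0, 0, 0], [0, 0, 0, 0]]], "fingers": 49}}

```text
clock: 15.75
eef_pos: [0.4768, -0.0535, 0.0176]
eef_rot: [0.0, -0.004, 1.0, 0.001]
force: [-1.4, 9.2, 5.1]
finger_gap: 0.0492
grasp_force: 4.2
```

{"api": "carry_out", "payload": {"rows": [[[0, 0, 0, 0], [0, 0, 0, 0], [0, 0, 0, 0]]], "fingers": 44}}

```text
clock: 16.0
eef_pos: [0.4768, -0.0534, 0.0176]
eef_rot: [-0.0, -0.004, 1.0, 0.001]
force: [-2.8, 8.8, 6.9]
finger_gap: 0.0441
grasp_force: 4.4
```

{"api": "carry_out", "payload": {"rows": [[[0, 0, 0, 0], [0, 0, 0, 0], [0, 0, 0, 0]]], "fingers": 40}}

```text
clock: 16.25
eef_pos: [0.4768, -0.0534, 0.0177]
eef_rot: [-0.0, -0.004, 1.0, 0.002]
force: [-2.3, 9.3, 6.2]
finger_gap: 0.04
grasp_force: 4.6
```

{"api": "carry_out", "payload": {"rows": [[[0, 0, 0, 0], [0, 0, 0, 0], [0, 0, 0, 0]]], "fingers": 37}}

```text
clock: 16.5
eef_pos: [0.4768, -0.0534, 0.0177]
eef_rot: [0.0, -0.004, 1.0, 0.002]
force: [-1.1, 9.0, 5.8]
finger_gap: 0.0368
grasp_force: 4.6
```

{"api": "carry_out", "payload": {"rows": [[[0, 0, 0, 0], [0, 0, 0, 0], [0, 0, 0, 0]]], "fingers": 34.5}}

```text
clock: 16.75
eef_pos: [0.4767, -0.0532, 0.0176]
eef_rot: [-0.0, -0.004, 1.0, 0.002]
force: [-1.7, 10.2, 7.2]
finger_gap: 0.0344
grasp_force: 5.0
```

Run:
```python
from h import *
st();c=shot("top");v=203
row=cv2.cvtColor(c["color"],cv2.COLOR_BGR2GRAY)[197:210].mean(0);print([(u,int(row[u])) for u in range(274,304)])
```

```text
t 16.75 tcp [476.7 -53.2  17.6] yawx -3.134 zt [-0.     0.003 -1.   ] F [-1.7 10.2  7.2] gap 34.39 g 5.0
[(274, 48), (275, 47), (276, 49), (277, 48), (278, 48), (279, 55), (280, 82), (281, 96), (282, 81), (283, 98), (284, 118), (285, 117), (286, 115), (287, 113), (288, 114), (289, 115), (290, 117), (291, 122), (292, 124), (293, 125), (294, 121), (295, 121), (296, 121), (297, 119), (298, 123), (299, 122), (300, 100), (301, 107), (302, 120), (303, 117)]
```

{"api": "carry_out", "payload": {"rows": [[[0, 0, 0, 0], [0, 0, 0, 0], [0, 0, 0, 0], [0, 0, 0, 0], [0, 0, 0, 0], [0, 0, 0, 0], [0, 0, 0, 0]]], "fingers": 80}}

```text
clock: 17.38
eef_pos: [0.477, -0.0551, 0.0175]
eef_rot: [0.0, -0.003, 1.0, -0.0]
force: [0.9, 0.3, -0.3]
finger_gap: 0.08
grasp_force: 0.0
```

{"api": "carry_out", "payload": {"rows": [[[0, 0, 0, 0], [0, 0, 0, 0], [0, 0, 0, 0], [0, 0, 0, 0], [0, 0, 0, 0], [0, 0, 0, 0]]], "fingers": 55}}

```text
clock: 17.88
eef_pos: [0.4769, -0.0539, 0.0176]
eef_rot: [0.0, -0.004, 1.0, 0.001]
force: [-0.5, 6.5, 4.1]
finger_gap: 0.0551
grasp_force: 3.2
```

{"api": "carry_out", "payload": {"rows": [[[0, 0, 0, 0], [0, 0, 0, 0], [0, 0, 0, 0]]], "fingers": 50}}

```text
clock: 18.13
eef_pos: [0.4769, -0.0535, 0.0177]
eef_rot: [0.0, -0.004, 1.0, 0.001]
force: [-1.3, 7.9, 5.8]
finger_gap: 0.0501
grasp_force: 4.2
```

{"api": "carry_out", "payload": {"rows": [[[0, 0, 0, 0], [0, 0, 0, 0], [0, 0, 0, 0]]], "fingers": 47}}

```text
clock: 18.38
eef_pos: [0.4768, -0.0534, 0.0177]
eef_rot: [0.0, -0.004, 1.0, 0.001]
force: [-2.2, 8.8, 5.9]
finger_gap: 0.0471
grasp_force: 4.4
```

{"api": "carry_out", "payload": {"rows": [[[0, 0, 0, 0], [0, 0, 0, 0], [0, 0, 0, 0]]], "fingers": 44}}

```text
clock: 18.63
eef_pos: [0.4768, -0.0534, 0.0177]
eef_rot: [0.0, -0.004, 1.0, 0.001]
force: [-1.4, 8.4, 5.8]
finger_gap: 0.0442
grasp_force: 4.5
```

{"api": "carry_out", "payload": {"rows": [[[0, 0, 0, 0], [0, 0, 0, 0], [0, 0, 0, 0]]], "fingers": 42}}

```text
clock: 18.88
eef_pos: [0.4768, -0.0534, 0.0176]
eef_rot: [-0.0, -0.004, 1.0, 0.002]
force: [-1.6, 8.7, 6.4]
finger_gap: 0.0417
grasp_force: 4.5
```

{"api": "carry_out", "payload": {"rows": [[[0, 0, 0, 0], [0, 0, 0, 0], [0, 0, 0, 0]]], "fingers": 40}}

```text
clock: 19.13
eef_pos: [0.4768, -0.0534, 0.0177]
eef_rot: [0.0, -0.004, 1.0, 0.002]
force: [-1.6, 9.6, 5.0]
finger_gap: 0.0401
grasp_force: 4.6
```

{"api": "carry_out", "payload": {"rows": [[[0, 0, 0, 0], [0, 0, 0, 0], [0, 0, 0, 0]]], "fingers": 38}}

```text
clock: 19.38
eef_pos: [0.4768, -0.0533, 0.0177]
eef_rot: [-0.0, -0.004, 1.0, 0.002]
force: [-2.3, 9.0, 6.6]
finger_gap: 0.038
grasp_force: 4.7
```

{"api": "carry_out", "payload": {"rows": [[[0, 0, 0, 0], [0, 0, 0, 0], [0, 0, 0, 0]]], "fingers": 36}}

```text
clock: 19.63
eef_pos: [0.4768, -0.0533, 0.0177]
eef_rot: [-0.0, -0.004, 1.0, 0.002]
force: [-1.1, 8.1, 5.9]
finger_gap: 0.0363
grasp_force: 4.7
```

{"api": "carry_out", "payload": {"rows": [[[0, 0, 0, 0], [0, 0, 0, 0], [0, 0, 0, 0]]], "fingers": 34.5}}

```text
clock: 19.88
eef_pos: [0.4768, -0.0532, 0.0177]
eef_rot: [-0.0, -0.004, 1.0, 0.002]
force: [-1.1, 9.0, 5.8]
finger_gap: 0.0346
grasp_force: 5.1
```

Run:
```python
from h import *
st();c=shot("top");v=203
row=cv2.cvtColor(c["color"],cv2.COLOR_BGR2GRAY)[197:210].mean(0);print([(u,int(row[u])) for u in range(276,304)])
```

```text
t 19.88 tcp [476.8 -53.2  17.7] yawx -3.134 zt [-0.     0.003 -1.   ] F [-1.1  9.   5.8] gap 34.56 g 5.1
[(276, 48), (277, 49), (278, 47), (279, 48), (280, 47), (281, 79), (282, 99), (283, 89), (284, 95), (285, 113), (286, 118), (287, 116), (288, 114), (289, 114), (290, 115), (291, 114), (292, 119), (293, 123), (294, 126), (295, 122), (296, 122), (297, 120), (298, 120), (299, 121), (300, 122), (301, 126), (302, 128), (303, 123)]
```

{"api": "carry_out", "payload": {"rows": [[[0, 0, 0, 0], [0, 0, 0, 0], [0, 0, 0, 0], [0, 0, 0, 0], [0, 0, 0, 0], [0, 0, 0, 0], [0, 0, 0, 0]]], "fingers": 80}}

```text
clock: 20.52
eef_pos: [0.4771, -0.0551, 0.0176]
eef_rot: [0.0, -0.003, 1.0, -0.0]
force: [0.2, -0.6, 0.2]
finger_gap: 0.08
grasp_force: 0.0
```

{"api": "carry_out", "payload": {"rows": [[[0, 0, 0, 0], [0, 0, 0, 0], [0, 0, 0, 0], [0, 0, 0, 0], [0, 0, 0, 0], [0, 0, 0, 0]]], "fingers": 56}}

```text
clock: 21.02
eef_pos: [0.4769, -0.054, 0.0175]
eef_rot: [0.0, -0.003, 1.0, 0.001]
force: [-1.9, 5.3, 3.0]
finger_gap: 0.0559
grasp_force: 2.7
```

{"api": "carry_out", "payload": {"rows": [[[0, 0, 0, 0], [0, 0, 0, 0], [0, 0, 0, 0]]], "fingers": 52}}

```text
clock: 21.27
eef_pos: [0.4769, -0.0536, 0.0176]
eef_rot: [0.0, -0.004, 1.0, 0.001]
force: [-0.3, 7.9, 5.1]
finger_gap: 0.052
grasp_force: 4.0
```

{"api": "carry_out", "payload": {"rows": [[[0, 0, 0, 0], [0, 0, 0, 0], [0, 0, 0, 0]]], "fingers": 49}}

```text
clock: 21.52
eef_pos: [0.4769, -0.0535, 0.0177]
eef_rot: [0.0, -0.004, 1.0, 0.001]
force: [-1.5, 8.9, 6.0]
finger_gap: 0.0493
grasp_force: 4.3
```

{"api": "carry_out", "payload": {"rows": [[[0, 0, 0, 0], [0, 0, 0, 0], [0, 0, 0, 0]]], "fingers": 47}}

```text
clock: 21.77
eef_pos: [0.4768, -0.0535, 0.0177]
eef_rot: [0.0, -0.004, 1.0, 0.001]
force: [-1.9, 9.0, 6.6]
finger_gap: 0.047
grasp_force: 4.4
```

{"api": "carry_out", "payload": {"rows": [[[0, 0, 0, 0], [0, 0, 0, 0], [0, 0, 0, 0]]], "fingers": 45.5}}

```text
clock: 22.02
eef_pos: [0.4768, -0.0534, 0.0177]
eef_rot: [0.0, -0.004, 1.0, 0.001]
force: [-2.5, 8.8, 5.4]
finger_gap: 0.0458
grasp_force: 4.4
```

{"api": "carry_out", "payload": {"rows": [[[0, 0, 0, 0], [0, 0, 0, 0], [0, 0, 0, 0]]], "fingers": 44}}

```text
clock: 22.27
eef_pos: [0.4768, -0.0532, 0.0177]
eef_rot: [0.0, -0.004, 1.0, 0.002]
force: [-2.0, 10.5, 6.8]
finger_gap: 0.0441
grasp_force: 5.1
```

{"api": "carry_out", "payload": {"rows": [[[0, 0, 0, 0], [0, 0, 0, 0], [0, 0, 0, 0]]], "fingers": 42.5}}

```text
clock: 22.52
eef_pos: [0.4768, -0.0528, 0.0178]
eef_rot: [0.0, -0.004, 1.0, 0.002]
force: [-2.4, 12.7, 7.9]
finger_gap: 0.0424
grasp_force: 6.3
```

{"api": "carry_out", "payload": {"rows": [[[0, 0, 0, 0], [0, 0, 0, 0], [0, 0, 0, 0]]], "fingers": 41}}

```text
clock: 22.77
eef_pos: [0.4768, -0.0524, 0.0178]
eef_rot: [0.0, -0.004, 1.0, 0.003]
force: [-2.4, 14.5, 10.1]
finger_gap: 0.041
grasp_force: 7.4
```

{"api": "carry_out", "payload": {"rows": [[[0, 0, 0, 0], [0, 0, 0, 0], [0, 0, 0, 0]]], "fingers": 39.5}}

```text
clock: 23.02
eef_pos: [0.4768, -0.052, 0.0179]
eef_rot: [0.0, -0.004, 1.0, 0.003]
force: [-2.2, 17.2, 10.2]
finger_gap: 0.0399
grasp_force: 8.6
```

{"api": "carry_out", "payload": {"rows": [[[0, -0.7, 0, 0], [0, 0, 0, 0], [0, 0, 0, 0], [0, 0, 0, 0]]]}}

```text
clock: 23.35
eef_pos: [0.4768, -0.0523, 0.0179]
eef_rot: [0.0, -0.004, 1.0, 0.003]
force: [-2.6, 18.8, 11.3]
finger_gap: 0.0396
grasp_force: 9.6
```

{"api": "carry_out", "payload": {"rows": [[[0, -0.7, 0, 0], [0, 0, 0, 0], [0, 0, 0, 0], [0, 0, 0, 0]]]}}

```text
clock: 23.68
eef_pos: [0.4768, -0.0526, 0.0179]
eef_rot: [0.0, -0.005, 1.0, 0.004]
force: [-2.8, 21.7, 11.9]
finger_gap: 0.0399
grasp_force: 10.7
```

{"api": "carry_out", "payload": {"rows": [[[0, -0.8, 0, 0], [0, 0, 0, 0], [0, -0.8, 0, 0], [0, 0, 0, 0], [0, 0, 0, 0], [0, 0, 0, 0], [0, 0, 0, 0], [0, 0, 0, 0]]]}}

```text
clock: 24.35
eef_pos: [0.4767, -0.0533, 0.0178]
eef_rot: [0.0, -0.005, 1.0, 0.005]
force: [-1.3, 26.4, 12.9]
finger_gap: 0.0398
grasp_force: 13.1
```

Run:
```python
from h import *
st();c=shot("top")
print(np.round([ctrl.sense()["force"]],1))
cv2.imwrite("pics/f.png",cv2.convertScaleAbs(cv2.resize(c["color"][180:297,245:373],None,fx=5,fy=5,interpolation=cv2.INTER_CUBIC),alpha=1.4))
```

```text
t 24.35 tcp [476.7 -53.3  17.8] yawx -3.1319 zt [ 0.     0.009 -1.   ] F [-1.3 26.4 12.9] gap 39.84 g 13.1
[[-2.9 26.5 13.6]]
```

View pics/f.png

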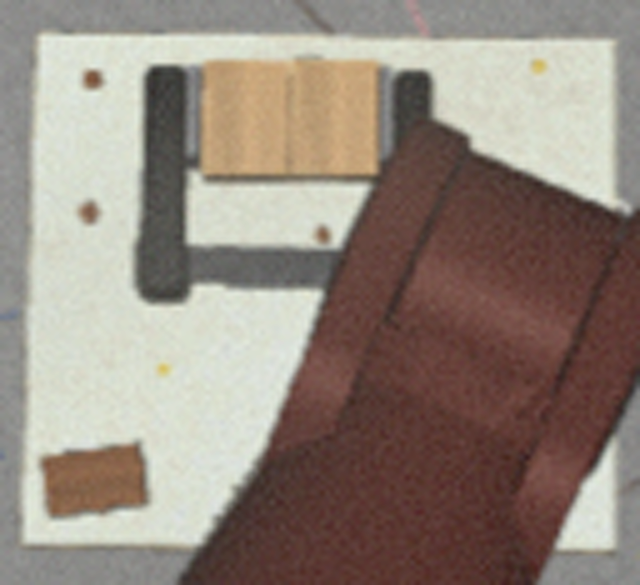

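The picture shows both halves joined, with the seam closed at (290,118), their ends level, and both pads pressing on them (195 and 385). The steady squeeze of 26 N on the trigger should put about 43 N on the wood. I'm handing it in.

```bash
python3 -c "
from h import *
st();print(ctrl.sign_off())"
```

```text
t 24.4 tcp [476.7 -53.3  17.8] yawx -3.1319 zt [ 0.     0.009 -1.   ] F [-2.9 26.5 13.6] gap 39.7 g 13.1
the job is handed in; nothing more can be done
None
```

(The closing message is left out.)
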